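Hang the glass plate frame on the stand's two pins

ROBOT

A 7-joint arm with a two-finger parallel gripper is mounted at the origin on the work surface. World frame = base frame: x ahead of the robot, y to its left, z up, the work surface at z = 0. Lengths are in m, angles in rad, forces in N, time in s.
With the tool pointing down it reaches from about 0.425 to 0.875 m from the base axis. Payload 9.9 kg.
Tool frame: the origin (TCP) lies at the very end of the fingers, on their centre line; the grasp point (between the pads) lies 19 mm behind it; z points along the fingers, y is the line along which they close (so a half turn about z gives the same grasp; the last joint's range is limited). The gripper opens to 85 mm and grips with 20 to 120 N. Pads are 22 mm wide; open, the fingers measure 114 mm over their backs; the gripper's body (76 mm by 85 mm) begins 54 mm behind the grasp point. The pads swing forward as they close: fully open they stand 13 mm farther back than shut.
Start: joints at [-1.185, 0.576, 0.025, 1.437, -0.015, 1.129, -0.057], TCP at [0.306, 0.602, 0.231] pointing down, gripper open.
Joint ranges: [-2.76, 2.76], [-0.34, 2.15], [-1.52, 1.57], [0.19, 2.46], [-1.09, 4.23], [0.17, 1.99], [-2.82, 2.82]. Speed limits (rad/s): [2.22, 2.22, 3.01, 3.01, 3.14, 3.14, 3.14].

INTERFACE

Orientations are given as [roll, pitch, yaw] about the fixed x, y, z axes, in that order (R = Rz(yaw) Ry(pitch) Rx(roll)).
In Python, from workcell import ctrl gives the robot as it stands.
- The arm moves only by the shell command python3 -m creep 'ROWS' [FORCE]. ROWS is JSON, a list of rows, each an object with "gripper": the closure in counts, from 0 (fully open) to 255 (shut); "slide": the shift along the world's x, y, z scaled (see below), a list of three; "angular": the turn, a rotation vector about the world's x, y, z scaled (see below), a list of three. In form: [{"gripper": gripper, "slide": [dx, dy, dz], "angular": [rx, ry, rz]}, ...]. A call has 1 to 5 rows; each row shifts and turns the commanded pose from where the row before left it; what a row does not reach is not made up. The controller multiplies each number of a shift by 0.04 m and each number of a turn by 0.12 rad. A row lasts 1/12 s, in which the tool goes at most 41.7 mm and 7.16 degrees, less where a joint would pass 70% of its speed; a pose out of reach is approached as far as the arm can. A call with a number of a shift or a turn outside -1 to 1 is refused whole. A call with a gripper value outside its range is refused whole. The fingers move at their own pace and stop on an object; FORCE is the grip in N (left out, the last holds). Time passes only in rows, so rows that do not move let the fingers close. It gives the time, the measured TCP pose, the force, the opening and the grip force at its end, in the units of the state.
- ctrl.get_obs(): the state, without advancing time (a new reading comes with each control period).
- ctrl.camera(name): name is "side" or "top" or "wrist"; returns the picture (400x640x3 uint8, red, green, blue); there is no depth.
- ctrl.calibration(name): a dict with "intrinsics" (3x3 intrinsics, pixels), "world_from_camera" (4x4, takes a point from camera to world coordinates); the wrist camera has in their place "tool_from_camera" (4x4, takes a point from camera to tool coordinates, whose origin is the TCP and whose axes are the flange's). Camera axes: x right, y up, looking along -z (the intrinsics and any distortion apply to the point x, -y, -z); pixel columns grow to the right and rows downward; lengths in m; the calibration is good to about 2 mm. The wrist camera is an equidistant fisheye: a pixel r from the principal point sees the ray r / f radians off the axis. A picture is of the moment at which its call begins: read the wrist's pose just before it. calibration takes no time and is no camera call.
- ctrl.job_done(): hands the job in; it is judged then, once.
The state is a dict: "time": time; "qpos": joint angles; "qvel": joint speeds; "joint_torque": joint torques, N m; "position": TCP position; "ee_rot": TCP orientation; "force": force on the tool from outside, world axes, zero at the start; "ft_torque": the same for the moment, N m; "width": opening from 0.0 (shut) to 1.0 (fully open); "grip_force": force on a finger pad.
Only numpy, scipy, OpenCV 4.12 (cv2) and the standard library are available. Lean on these libraries where they do the work, as an engineer would, in place of code of your own. Each camera call takes 0.05 s, during which the arm holds its last target. There are 200 camera calls.

TASK

Draw the glass plate frame up out of its grooved rack and hang it on the display stand: get both holes of its brass strip over the two upright pins, then lower it gently until the strip lies fully home on the bar, and let go so that it hangs upright in front of the backrest. The pin bar has been clamped somewhat off the middle of the stand, so feel for the pins with a light touch, never pressing hard on the stand or letting the frame drop, and leave the other goods on the plank where they are.

Things in the scene. Friction and masses are not known exactly. Their poses are not given: they have to be found in the camera images.
- frame_center (a point): Centre of the upright dark wood frame with a glass pane: 14 mm thick (its x), 150 mm wide (y), 120 mm tall (z up), about 0.25 kg; this point is 60 mm below its top edge. Pinch the plain 20 mm top rail across its thickness at mid-width. At the start it stands in the rack's groove, upright to about 3 degrees.
- frame_strip (a point): Midway between the two holes, at the underside of the brass strip that stands out 26 mm like a shelf from the frame's back (+x) face: 6 mm thick, 150 mm wide, top 52 mm below the frame's top edge. Vertical through holes, 12 mm diameter, at y = +50 and -50 mm. This point is 21 mm behind (+x) and 2 mm above the frame's centre; same axes.
- rack_groove (a point): Middle of the groove floor of the fixed pale wooden rack (70 x 190 mm, 35 mm tall). The groove runs along the rack's y, 16 mm wide, 25 mm deep, open at its ends; floor 10 mm above the plank. The frame's lower edge rests on it; frame and rack axes are parallel.
- stand_seat (a point): Fixed point midway along the stand, 100 mm above the plank, at the level of the unloaded pin bar's top. The bar (22 mm in x, 150 mm in y) has two upright 8 mm brass pins, 28 mm tall, tapered to 5 mm over the last 3 mm, 100 mm apart along y, on x = 0. The bar's middle is clamped 4 to 26 mm from this point towards the stand's +y: how far is not measured, but felt or seen.
- frame: The plate frame as a whole; origin at the centre of its lower edge, axes as for the frame's centre.
- rack: The rack; origin under its centre on the plank, axes as the groove.
- stand: The fixed stand; origin under its centre, wooden base 130 x 220 x 12 mm. Its steel pin bar is sprung: still up to 1.7 N of downward load, then it sinks 1 mm per 0.8 N, at most 12 mm (hard stop at 11 N), and rises when unloaded. The frame hangs on the -x side, axes parallel to the stand's; a backrest there, top 74 mm above the plank, has its front face 11 mm before the pin line.
- tin: Bystander: open tin biscuit box with hinged lid standing up, 150 x 210 x 70 mm, fixed; origin under its centre.
- tray: Bystander: cream enamel developing tray, 130 x 180 x 35 mm, loose; origin under its centre. Leave alone.
- viewfinder: Bystander: folding chrome viewfinder, 50 x 60 x 56 mm, loose; origin under its centre. Leave alone.
- filters: Bystander: pair of round red glass filters on a card, 64 x 126 x 10 mm, loose; origin under its centre. Leave alone.
Things that resemble listed ones, but are neither listed nor needed, are in the scene too. Of the things that look like the frame, the middle-sized one is meant. Of the things that look like the rack, take the one that is farthest from the robot's base at the start.

How it is judged:
By the outcome, as a careful person would: the job done as asked, in the order asked, and still so for the second after the job is handed in, with the robot touching nothing.
It also fails if it takes over 61 s, if anything falls off the work surface, if the arm or the gripper's body presses on something with over 40 N, if the wrist force passes 120 N, or if a joint passes its speed limit or range.

## Working session

There is one attempt and no reset: what is moved stays moved. The work goes in short steps, Python scripts to look and compute and a shell command to move; the robot and the scene stay as the last step left them, time stands still between calls to the robot, and variables do not carry over. Pictures are saved under pics/ and viewed, at most 13 in all, crops included, and the job is handed in when it is done.

```bash
mkdir -p pics; ls
cat > h.py <<'E'
import numpy as np, cv2
from workcell import ctrl
def save(n,f):
    im=ctrl.camera(n); cv2.imwrite(f,im[:,:,::-1]); return im
def ray(n,u,v):
    c=ctrl.calibration(n);K=np.array(c["intrinsics"]);T=np.array(c["world_from_camera"])
    d=np.array([(u-K[0,2])/K[0,0],-(v-K[1,2])/K[1,1],-1]);return T[:3,3],T[:3,:3]@d
def onz(n,u,v,z):
    o,d=ray(n,u,v);return o+d*(z-o[2])/d[2]
def proj(n,p):
    c=ctrl.calibration(n);K=np.array(c["intrinsics"]);T=np.array(c["world_from_camera"])
    q=T[:3,:3].T@(np.array(p)-T[:3,3]);return K[0,0]*q[0]/-q[2]+K[0,2],K[1,1]*-q[1]/-q[2]+K[1,2]
def tri(a,b):
    (o1,d1),(o2,d2)=ray(*a),ray(*b)
    s=np.linalg.lstsq(np.c_[d1,-d2],o2-o1,rcond=None)[0];p,q=o1+d1*s[0],o2+d2*s[1];return (p+q)/2,np.linalg.norm(p-q)
E
python3 - <<'E'
from h import *
np.set_printoptions(precision=4,suppress=True)
save("top","pics/t0.png");save("side","pics/s0.png")
for n in("top","side","wrist"):
    print(n,{k:np.array(v) for k,v in ctrl.calibration(n).items()})
print(ctrl.get_obs())
E
```

```text
pics
top {'intrinsics': array([[492.5203,   0.    , 321.1409],
       [  0.    , 492.5203, 194.5725],
       [  0.    ,   0.    ,   1.    ]]), 'world_from_camera': array([[-0.0115,  0.9953, -0.0965,  0.3641],
       [-0.9999, -0.0119, -0.0037,  0.0298],
       [-0.0048,  0.0965,  0.9953,  1.8073],
       [ 0.    ,  0.    ,  0.    ,  1.    ]])}
side {'intrinsics': array([[418.4534,   0.    , 321.9985],
       [  0.    , 418.4534, 194.0277],
       [  0.    ,   0.    ,   1.    ]]), 'world_from_camera': array([[ 0.8415,  0.3902, -0.3736,  0.0121],
       [-0.5402,  0.6058, -0.5841, -0.7384],
       [-0.0016,  0.6934,  0.7205,  1.0365],
       [ 0.    ,  0.    ,  0.    ,  1.    ]])}
wrist {'intrinsics': array([[309.7069,   0.    , 316.5954],
       [  0.    , 309.7069, 200.9549],
       [  0.    ,   0.    ,   1.    ]]), 'tool_from_camera': array([[-0.0008,  0.9564,  0.2921,  0.0745],
       [ 1.    ,  0.0007,  0.0004, -0.0005],
       [ 0.0002,  0.2921, -0.9564, -0.1422],
       [ 0.    ,  0.    ,  0.    ,  1.    ]])}
{'time': 0.1, 'qpos': array([-1.1848,  0.5765,  0.0248,  1.4378, -0.015 ,  1.129 , -0.0565]), 'qvel': array([-0.0005, -0.0016,  0.0005, -0.0007, -0.    , -0.0013,  0.0004]), 'joint_torque': array([  0.0063, -76.7309,   2.2583, -28.6609,   0.016 ,   0.0085,
        -0.0001]), 'position': array([0.3054, 0.6015, 0.2305]), 'ee_rot': array([-3.1401,  0.    ,  2.6718]), 'force': array([ 0.454 , -0.1046,  0.5242]), 'ft_torque': array([0.0034, 0.0033, 0.0207]), 'grip_force': 0.0, 'width': 0.9958830316384388}
```

View pics/t0.png

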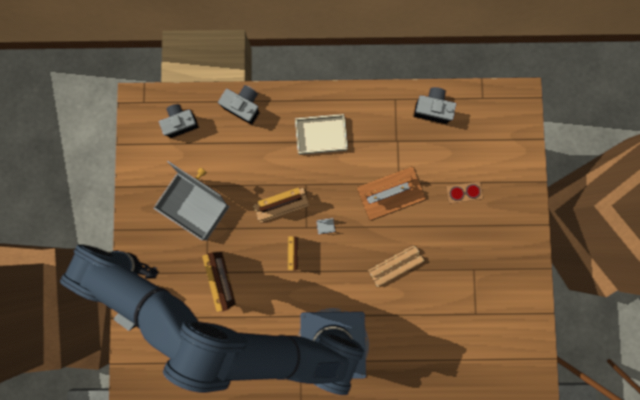

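View pics/s0.png

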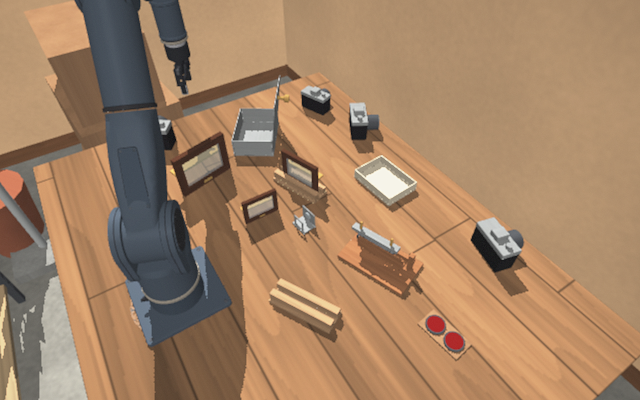

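The frame lookalikes in the top view are large (218,281), middle (281,200, in a rack) and small (291,253). The racks are at (281,205), far and holding the middle frame, and (397,266), near and empty. The stand is at (392,193). I choose the middle frame in the far rack and check it in a close crop.

Run:
```python
from h import *
t=cv2.imread("pics/t0.png");s=cv2.imread("pics/s0.png")
f=lambda im,x,y,w,h,W,H:cv2.resize(im[y:y+h,x:x+w],(W,H),interpolation=cv2.INTER_CUBIC)
a=np.hstack([f(t,245,175,80,60,400,300),f(t,350,160,80,60,400,300)])
b=np.hstack([f(s,260,140,80,60,400,300),f(s,335,220,93,70,400,300)])
cv2.imwrite("pics/c0.png",np.vstack([a,b]))
```

```text
(no output)
```

View pics/c0.png

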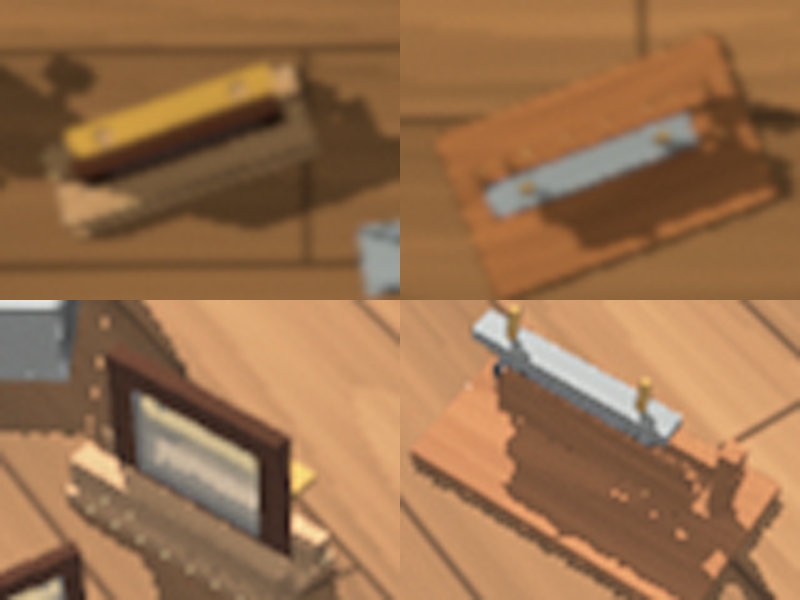

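The crop confirms it. The middle frame has its brass strip on the far (+x) side, with holes at about (265.6,202) and (292.6,193) in the top view. The stand's pins are at about (375.6,197) and (403,187). Next I compute positions.

Run:
```python
from h import *
np.set_printoptions(precision=4,suppress=True)
def masks(f,x,y,w,h,lo,hi,mn=2):
    im=cv2.imread(f)[y:y+h,x:x+w];m=cv2.inRange(cv2.cvtColor(im,cv2.COLOR_BGR2HSV),lo,hi)
    n,l,st,c=cv2.connectedComponentsWithStats(m)
    for i in range(1,n):
        if st[i,4]>=mn:print(f,st[i]+[x,y,0,0,0],c[i]+[x,y])
    return m,x,y
m,x,y=masks("pics/t0.png",250,180,65,40,(21,140,120),(32,255,255))
r=cv2.minAreaRect(np.argwhere(m)[:,::-1].astype(np.float32)+[x,y]) if 0 else cv2.minAreaRect((np.argwhere(m)[:,::-1]+[x,y]).astype(np.float32));print("strip",r)
B=[onz("top",*p,.078)for p in cv2.boxPoints(r)];print(np.array(B),"mid",np.mean(B,0))
m,x,y=masks("pics/t0.png",360,175,60,35,(90,20,100),(125,120,255),20)
r=cv2.minAreaRect((np.argwhere(m)[:,::-1]+[x,y]).astype(np.float32));B=[onz("top",*p,.1)for p in cv2.boxPoints(r)];print("bar",r,np.array(B),np.mean(B,0))
masks("pics/t0.png",365,178,50,30,(15,80,80),(32,255,255))
masks("pics/s0.png",345,215,60,40,(15,100,80),(32,255,255))
h=[onz("top",245+a/5,175+b/5,.078) for a,b in((103,135),(238,90))];d=h[0]-h[1];print("holes",h,np.mean(h,0),np.degrees(np.arctan2(-d[0],d[1])),np.linalg.norm(d))
c=[onz("top",350+a/5,160+b/5,.012) for a,b in((37,140),(310,33),(382,190),(98,298))];print("base",np.array(c),np.mean(c,0))
for k in (0,1),(3,2):
    d=c[k[0]]-c[k[1]];print(np.degrees(np.arctan2(-d[0],d[1])),np.linalg.norm(d))
```

```text
strip ((0.0, 0.0), (0.0, 0.0), 0.0)
[[1.2653 1.2097 0.078 ]
 [1.2653 1.2097 0.078 ]
 [1.2653 1.2097 0.078 ]
 [1.2653 1.2097 0.078 ]] mid [1.2653 1.2097 0.078 ]
bar ((0.0, 0.0), (0.0, 0.0), 0.0) [[1.2538 1.1946 0.1   ]
 [1.2538 1.1946 0.1   ]
 [1.2538 1.1946 0.1   ]
 [1.2538 1.1946 0.1   ]] [1.2538 1.1946 0.1   ]
pics/t0.png [365 178  12   5  35] [369.4    179.2571]
pics/t0.png [402 187   2   1   2] [402.5 187. ]
pics/t0.png [374 190   2   1   2] [374.5 190. ]
pics/t0.png [407 205   8   3  16] [411.3125 206.25  ]
pics/s0.png [379 215  26  28 185] [393.0757 227.573 ]
pics/s0.png [360 221   3   8  19] [360.9474 224.1053]
pics/s0.png [403 232   2   2   2] [403.5 232.5]
pics/s0.png [390 238   4   8  20] [391.5  241.05]
holes [array([0.5078, 0.2322, 0.078 ]), array([0.5386, 0.1368, 0.078 ])] [0.5232 0.1845 0.078 ] 17.865319300696303 0.1002002885127974
base [[ 0.5608 -0.0968  0.012 ]
 [ 0.6376 -0.2991  0.012 ]
 [ 0.521  -0.3483  0.012 ]
 [ 0.4445 -0.1391  0.012 ]] [ 0.541  -0.2208  0.012 ]
20.78642361434127 0.21636178623585497
20.087475481435977 0.22276333817490837
```

```bash
python3 -m creep '[{"gripper":0,"slide":[0,0,0.9],"angular":[0,0,0]},{"gripper":0,"slide":[0.33,-0.7,0.9],"angular":[0,0,-0.436]},{"gripper":0,"slide":[0.33,-0.7,0],"angular":[0,0,-0.436]},{"gripper":0,"slide":[0.33,-0.7,0],"angular":[0,0,-0.436]},{"gripper":0,"slide":[0.33,-0.7,0],"angular":[0,0,-0.436]}]'
python3 -m creep '[{"gripper":0,"slide":[0.33,-0.7,0],"angular":[0,0,-0.436]},{"gripper":0,"slide":[0.33,-0.7,0],"angular":[0,0,-0.436]},{"gripper":0,"slide":[0.33,-0.7,0],"angular":[0,0,-0.436]},{"gripper":0,"slide":[0.33,-0.7,0],"angular":[0,0,-0.436]},{"gripper":0,"slide":[0.33,-0.7,0],"angular":[0,0,-0.436]}]'
python3 -m creep '[{"gripper":0,"slide":[0.33,-0.7,0],"angular":[0,0,-0.436]},{"gripper":0,"slide":[0.33,-0.7,0],"angular":[0,0,-0.436]},{"gripper":0,"slide":[0.33,-0.7,0],"angular":[0,0,-0.436]},{"gripper":0,"slide":[0.33,-0.7,0],"angular":[0,0,-0.436]},{"gripper":0,"slide":[0.33,-0.7,0],"angular":[0,0,-0.436]}]'
python3 -m creep '[{"gripper":0,"slide":[0,0,-0.5],"angular":[0,0,-0.436]},{"gripper":0,"slide":[0,0,-0.5],"angular":[0,0,0]},{"gripper":0,"slide":[0,0,0],"angular":[0,0,0]}]'
python3 - <<'E'
from h import *
im=save("wrist","pics/w0.png");print(ctrl.get_obs())
E
```

```text
time: 0.52
position: [0.3571, 0.4921, 0.2991]
ee_rot: [3.141, -0.0, 2.46]
force: [0.9, -0.1, -0.6]
width: 1.002
grip_force: 0.0
time: 0.93
position: [0.423, 0.3517, 0.2987]
ee_rot: [-3.141, 0.0, 2.198]
force: [1.8, 0.4, -0.2]
width: 0.996
grip_force: 0.0
time: 1.35
position: [0.4889, 0.2118, 0.2987]
ee_rot: [-3.141, -0.0, 1.937]
force: [-0.1, 0.0, 0.4]
width: 0.999
grip_force: 0.0
time: 1.6
position: [0.4871, 0.2121, 0.2557]
ee_rot: [-3.136, 0.001, 1.886]
force: [-0.7, -0.8, -0.1]
width: 0.998
grip_force: 0.0
{'time': 1.65, 'qpos': array([-0.71248731,  0.35290705,  0.29852945,  1.77916265, -0.11852529,
        1.03110484, -0.05346268]), 'qvel': array([-0.01017688, -0.02507873,  0.00123707, -0.05272905,  0.00689058,
        0.03081331, -0.0015179 ]), 'joint_torque': array([ 7.84529261e-01, -5.36399209e+01,  4.54273492e+00, -2.56283981e+01,
       -3.10971541e-02, -6.23061731e-01,  1.59813504e-02]), 'position': array([0.48759261, 0.21282691, 0.25743518]), 'ee_rot': array([-3.13761183e+00,  6.74560785e-04,  1.88717906e+00]), 'force': array([-0.64766315,  0.5612247 ,  0.72099428]), 'ft_torque': array([ 0.00384578,  0.01778195, -0.03360623]), 'grip_force': 0.0, 'width': 1.0032055149844623}
```

View pics/w0.png

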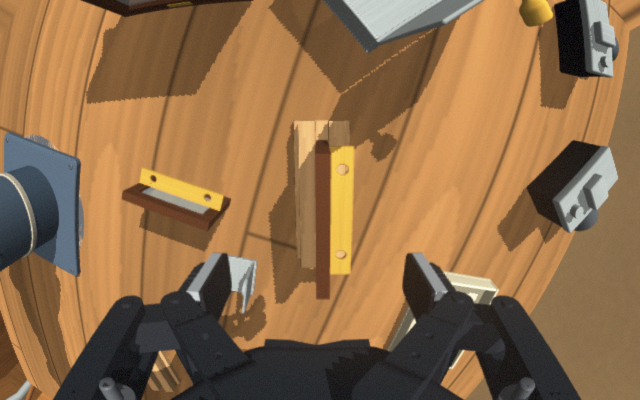

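The wrist view shows the target frame. Its top rail runs from about (322,145) to (323,298), and the strip holes are at (342,169) and (341,254). Next I cast rays through these.

```bash
cat >> h.py <<'E'
from scipy.spatial.transform import Rotation as Ro
def wray(u,v,ob):
    c=ctrl.calibration("wrist");K=np.array(c["intrinsics"]);T=np.array(c["tool_from_camera"])
    x,y=(u-K[0,2]),(v-K[1,2]);r=np.hypot(x,y);t=r/K[0,0]
    d=np.array([np.sin(t)*x/r,-np.sin(t)*y/r,-np.cos(t)])
    R=Ro.from_euler("xyz",ob["ee_rot"]).as_matrix()
    return R@T[:3,3]+ob["position"],R@T[:3,:3]@d
def wz(u,v,z,ob):
    o,d=wray(u,v,ob);return o+d*(z-o[2])/d[2]
def yawy(a,b): # yaw from +y point a, -y point b
    d=a-b;return np.degrees(np.arctan2(-d[0],d[1])),np.linalg.norm(d)
np.set_printoptions(precision=4,suppress=True)
E
python3 - <<'E'
from h import *
ob=ctrl.get_obs();im=cv2.imread("pics/w0.png")
hsv=cv2.cvtColor(im,cv2.COLOR_BGR2HSV)
m=cv2.inRange(hsv[110:290,325:365],(22,170,150),(32,255,255))
cv,_=cv2.findContours(m,cv2.RETR_CCOMP,cv2.CHAIN_APPROX_NONE)
for c in cv:
    if cv2.contourArea(c)>15:print(cv2.contourArea(c),np.array(cv2.minAreaRect(c)[0])+[325,110],cv2.boundingRect(c))
d=cv2.inRange(hsv,(0,90,20),(14,255,90))
for v in(155,180,210,240,270,290):
    x=np.where(d[v,305:335])[0]+305;print(v,x.min(),x.max())
a,b=wz(342,169,.078,ob),wz(341,254,.078,ob);print(a,b,(a+b)/2,yawy(a,b))
a,b=wz(322.5,145,.13,ob),wz(323,298,.13,ob);print(a,b,(a+b)/2,yawy(a,b))
E
```

```text
40.5 [345.3654 264.3269] (15, 146, 10, 17)
202.0 [335.  243.5] (6, 105, 9, 58)
404.0 [341.5 215.5] (7, 70, 20, 72)
19.0 [345.5 213.5] (19, 99, 4, 10)
25.5 [338.5854 198.7683] (10, 86, 9, 8)Traceback (most recent call last):
  File "<stdin>", line 10, in <module>
    return umr_minimum(a, axis, None, out, keepdims, initial, where)
ValueError: zero-size array to reduction operation minimum which has no identity
```

Run:
```python
from h import *
ob=ctrl.get_obs();im=cv2.imread("pics/w0.png")
a,b=wz(342,169,.078,ob),wz(341,254,.078,ob);print(a,b,(a+b)/2,yawy(a,b))
a,b=wz(322.5,145,.13,ob),wz(323,298,.13,ob);print(a,b,(a+b)/2,yawy(a,b))
for v in(160,220,280): print(v,im[v,308:360:2].tolist())
```

```text
[0.5086 0.2314 0.078 ] [0.5409 0.137  0.078 ] [0.5247 0.1842 0.078 ] (np.float64(18.90507732992523), np.float64(0.09974770032244254))
[0.4783 0.2547 0.13  ] [0.5286 0.1058 0.13  ] [0.5034 0.1803 0.13  ] (np.float64(18.64824661508393), np.float64(0.15710610053931254))
160 [[81, 121, 158], [79, 119, 156], [78, 119, 152], [65, 101, 136], [46, 72, 117], [44, 68, 114], [39, 69, 116], [41, 68, 113], [47, 71, 116], [46, 70, 117], [42, 67, 112], [55, 113, 163], [81, 202, 243], [84, 207, 246], [83, 205, 245], [83, 207, 245], [82, 201, 243], [78, 201, 243], [77, 198, 242], [83, 205, 245], [80, 202, 244], [85, 207, 244], [84, 198, 242], [83, 154, 213], [79, 135, 189], [78, 133, 187]]
220 [[80, 119, 158], [82, 121, 157], [78, 119, 154], [72, 107, 143], [44, 71, 113], [37, 69, 110], [40, 65, 109], [41, 68, 110], [42, 68, 109], [40, 65, 109], [38, 66, 109], [58, 125, 175], [78, 193, 239], [80, 199, 242], [79, 195, 240], [78, 195, 240], [78, 190, 237], [76, 194, 239], [82, 197, 242], [80, 199, 242], [83, 198, 241], [76, 191, 237], [79, 158, 213], [75, 126, 180], [77, 123, 179], [76, 128, 179]]
280 [[51, 84, 117], [50, 80, 116], [50, 85, 117], [51, 86, 117], [44, 71, 110], [47, 66, 108], [40, 64, 105], [39, 64, 104], [40, 64, 104], [42, 65, 106], [43, 64, 107], [68, 113, 160], [71, 120, 173], [71, 122, 171], [77, 131, 183], [81, 136, 188], [82, 134, 189], [68, 114, 161], [57, 92, 131], [73, 117, 164], [85, 139, 196], [83, 140, 197], [81, 135, 191], [76, 132, 186], [83, 138, 193], [80, 139, 196]]
```

```bash
python3 -m creep '[{"gripper":0,"slide":[0.215,-0.443,0],"angular":[0,0,0.1]},{"gripper":0,"slide":[0.215,-0.443,-0.5],"angular":[0,0,0]},{"gripper":0,"slide":[0,0,-0.8],"angular":[0,0,0]},{"gripper":0,"slide":[0,0,0],"angular":[0,0,0]},{"gripper":0,"slide":[0,0,0],"angular":[0,0,0]}]' 40;python3 -c "
from h import *
print(ctrl.get_obs()['ee_rot'],ctrl.get_obs()['position'])"
```

```text
time: 2.07
position: [0.5053, 0.1783, 0.207]
ee_rot: [-3.139, -0.0, 1.9]
force: [-0.5, 0.3, 0.7]
width: 0.995
grip_force: 0.0
[-3.1392 -0.0002  1.8999] [0.5053 0.1783 0.207 ]
```

```bash
python3 -m creep '[{"gripper":0,"slide":[0,-0.02,-0.8],"angular":[0,0,0]},{"gripper":0,"slide":[0,0,-0.8],"angular":[0,0,0]},{"gripper":0,"slide":[0,0,-0.6],"angular":[0,0,0]},{"gripper":0,"slide":[0,0,-0.4],"angular":[0,0,0]},{"gripper":0,"slide":[0,0,0],"angular":[0,0,0]}]'
python3 -m creep '[{"gripper":150,"slide":[0,0,0],"angular":[0,0,0]},{"gripper":180,"slide":[0,0,0],"angular":[0,0,0]},{"gripper":230,"slide":[0,0,0],"angular":[0,0,0]},{"gripper":255,"slide":[0,0,0],"angular":[0,0,0]},{"gripper":255,"slide":[0,0,0],"angular":[0,0,0]}]' 40
python3 -m creep '[{"gripper":255,"slide":[0,0,0],"angular":[0,0,0]},{"gripper":255,"slide":[0,0,0],"angular":[0,0,0]}]'
```

```text
time: 2.48
position: [0.5051, 0.1783, 0.102]
ee_rot: [-3.139, -0.0, 1.901]
force: [-0.4, -0.3, 0.4]
width: 1.002
grip_force: 0.0
time: 2.9
position: [0.5064, 0.1774, 0.1039]
ee_rot: [3.14, -0.0, 1.899]
force: [0.3, 0.7, 0.2]
width: 0.294
grip_force: 0.0
time: 3.07
position: [0.5057, 0.1771, 0.1036]
ee_rot: [-3.141, -0.0, 1.899]
force: [-3.0, -1.0, 9.7]
width: 0.155
grip_force: 39.6
```

```bash
python3 -m creep '[{"gripper":255,"slide":[0,0,0],"angular":[0,0,0]},{"gripper":255,"slide":[0,0,0.1],"angular":[0,0,0]},{"gripper":255,"slide":[0,0,0.2],"angular":[0,0,0]},{"gripper":255,"slide":[0,0,0.3],"angular":[0,0,0]},{"gripper":255,"slide":[0,0,0.4],"angular":[0,0,0]}]' 50
python3 -m creep '[{"gripper":255,"slide":[0,0,0.5],"angular":[0,0,0]},{"gripper":255,"slide":[0,0,0.6],"angular":[0,0,0]},{"gripper":255,"slide":[0,0,0.6],"angular":[0,0,0]},{"gripper":255,"slide":[0,0,0.4],"angular":[0,0,0]},{"gripper":255,"slide":[0,0,0],"angular":[0,0,0]}]'
python3 - <<'E'
from h import *
save("top","pics/t1.png");save("side","pics/s1.png");ob=ctrl.get_obs();print(ob)
w=save("wrist","pics/w1.png")
E
```

```text
time: 3.48
position: [0.5054, 0.1768, 0.143]
ee_rot: [-3.14, 0.0, 1.899]
force: [-1.1, -1.0, -1.9]
width: 0.157
grip_force: 49.1
time: 3.9
position: [0.5076, 0.1774, 0.2306]
ee_rot: [3.136, -0.001, 1.899]
force: [0.4, 0.2, -2.5]
width: 0.157
grip_force: 49.1
{'time': 4.0, 'qpos': array([-0.6353,  0.3868,  0.3005,  1.8194, -0.1375,  0.9548,  0.0521]), 'qvel': array([ 0.0015,  0.0282, -0.0059,  0.0272, -0.0025, -0.0101,  0.0003]), 'joint_torque': array([  0.0956, -59.9339,   5.1246, -27.5785,   0.0849,   0.1439,
        -0.0432]), 'position': array([0.5059, 0.1771, 0.2271]), 'ee_rot': array([ 3.1408, -0.0002,  1.8991]), 'force': array([-0.5903,  0.1245, -3.2652]), 'ft_torque': array([-0.0017,  0.0281,  0.0131]), 'grip_force': 49.12151634693146, 'width': 0.15309444370787023}
```

View pics/w1.png

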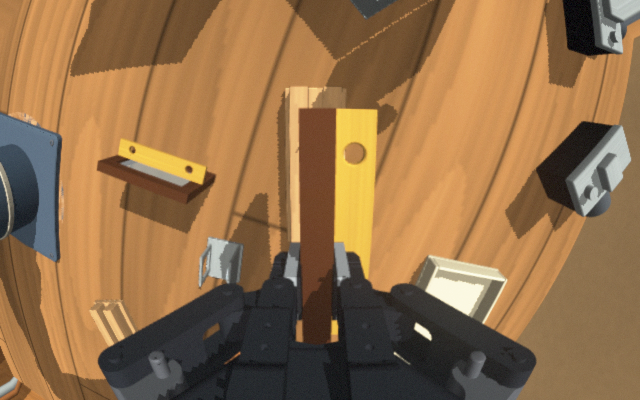

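The frame is held and clear of the rack. The +y hole is at (354,153), and the top rail spans columns 300–336 at its far end. Next I compute the in-hand pose and refine the pin positions.

Run:
```python
from h import *
ob=ctrl.get_obs();im=cv2.imread("pics/w1.png")
g=np.uint8(cv2.inRange(cv2.cvtColor(im,cv2.COLOR_BGR2HSV)[125:185,335:378],(24,150,180),(32,255,255))==0)
n,l,st,c=cv2.connectedComponentsWithStats(g);print([(st[i],c[i]+[335,125]) for i in range(1,n) if st[i,4]>60])
yw=ob['ee_rot'][2]-np.pi/2;F=Ro.from_euler("z",yw).as_matrix()
print("yaw",np.degrees(yw))
zs=ob['position'][2]-.0256
for nme,u,v,z in(("hole",354,153,zs),("strip far R",377,110,zs),("strip far L",336,110,zs),("strip R near",371,250,zs),("rail far L",300,108,zs+.052),("rail far R",336,109,zs+.052)):
    print(nme,(wz(u,v,z,ob)-ob['position'])@F*1000)
# stand from initial pics
p=[onz("top",350+a/5,160+b/5,.114) for a,b in((127,187),(264,136))];print("pins",p,(p[0]+p[1])/2,yawy(*p))
b=np.array([onz("top",350+a/5,160+b/5,.1) for a,b in((83,190),(285,113),(299,148),(100,217))]);print("bar",b,b.mean(0),yawy(b[0],b[1]),yawy(b[3],b[2]))
for tip in((361,220.5),(391.5,237.5)):
    print("side tip",onz("side",*tip,.128))
for bb in((361,228.5),(391.5,245.5)):
    print("side pin base",onz("side",*bb,.1))
```

```text
[(array([   0,    0,   43,   60, 2519], dtype=int32), array([356.3339, 154.574 ]))]
yaw 18.815389223399805
hole [ 20.0645  50.3288 -25.6   ]
strip far R [ 32.2496  74.2717 -25.6   ]
strip far L [  9.9733  73.7287 -25.6   ]
strip R near [ 32.5702  -8.278  -25.6   ]
rail far L [-6.467  74.6042 26.4   ]
rail far R [ 6.8112 74.2318 26.4   ]
pins [array([ 0.5163, -0.1511,  0.114 ]), array([ 0.5505, -0.2465,  0.114 ])] [ 0.5334 -0.1988  0.114 ] (np.float64(19.750923158451837), np.float64(0.10140046167214672))
bar [[ 0.5158 -0.1219  0.1   ]
 [ 0.568  -0.2639  0.1   ]
 [ 0.5434 -0.2729  0.1   ]
 [ 0.4968 -0.1333  0.1   ]] [ 0.531 -0.198  0.1  ] (np.float64(20.20624929686404), np.float64(0.1512568149279833)) (np.float64(18.447150503153967), np.float64(0.14713227770305556))
side tip [ 0.5199 -0.1496  0.128 ]
side tip [ 0.5539 -0.2439  0.128 ]
side pin base [ 0.5177 -0.1557  0.1   ]
side pin base [ 0.5528 -0.2505  0.1   ]
```

```bash
python3 -m creep '[{"gripper":255,"slide":[0,-0.3,0.3],"angular":[0,0,0]},{"gripper":255,"slide":[-0.05,-0.6,0],"angular":[0,0,0.17]},{"gripper":255,"slide":[-0.05,-0.8,0],"angular":[0,0,0]},{"gripper":255,"slide":[-0.05,-0.8,0],"angular":[0,0,0]},{"gripper":255,"slide":[-0.05,-0.8,0],"angular":[0,0,0]}]'
python3 -m creep '[{"gripper":255,"slide":[-0.05,-0.8,0],"angular":[0,0,0]},{"gripper":255,"slide":[-0.05,-0.8,0],"angular":[0,0,0]},{"gripper":255,"slide":[-0.05,-0.8,0],"angular":[0,0,0]},{"gripper":255,"slide":[-0.05,-0.8,0],"angular":[0,0,0]},{"gripper":255,"slide":[-0.05,-0.8,0],"angular":[0,0,0]}]'
python3 -m creep '[{"gripper":255,"slide":[-0.06,-0.8,0],"angular":[0,0,0]},{"gripper":255,"slide":[-0.06,-0.8,0],"angular":[0,0,0]},{"gripper":255,"slide":[-0.06,-0.8,0],"angular":[0,0,0]},{"gripper":255,"slide":[-0.06,-0.8,0],"angular":[0,0,0]},{"gripper":255,"slide":[-0.06,-0.6,0],"angular":[0,0,0]}]'
python3 -m creep '[{"gripper":255,"slide":[0,-0.2,0],"angular":[0,0,0]},{"gripper":255,"slide":[0,0,0],"angular":[0,0,0]},{"gripper":255,"slide":[0,0,0],"angular":[0,0,0]},{"gripper":255,"slide":[0,0,0],"angular":[0,0,0]}]'
python3 - <<'E'
from h import *
import json
ob=ctrl.get_obs();w=save("wrist","pics/w2.png");json.dump({k:list(map(float,ob[k])) for k in("position","ee_rot","force")},open("w2.json","w"));print(ob['position'],ob['ee_rot'],ob['force'])
E
```

```text
time: 4.47
position: [0.4968, 0.0438, 0.2374]
ee_rot: [-3.139, -0.0, 1.92]
force: [0.4, 0.3, -2.4]
width: 0.149
grip_force: 49.1
time: 4.88
position: [0.4868, -0.1162, 0.2375]
ee_rot: [-3.139, -0.001, 1.92]
force: [1.5, -0.2, -2.5]
width: 0.154
grip_force: 49.1
time: 5.3
position: [0.4746, -0.2695, 0.2374]
ee_rot: [-3.139, -0.001, 1.918]
force: [-0.7, 0.8, -2.3]
width: 0.15
grip_force: 49.1
time: 5.63
position: [0.4761, -0.2731, 0.2381]
ee_rot: [-3.141, -0.002, 1.921]
force: [0.2, 1.9, -2.6]
width: 0.154
grip_force: 49.2
[ 0.4761 -0.2731  0.2381] [-3.1409 -0.0019  1.9211] [ 0.1748  1.9432 -2.5511]
```

View pics/w2.png

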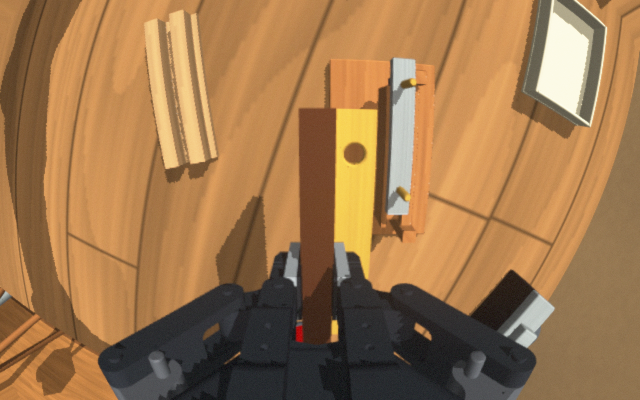

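The wrist view shows both pins beside the held strip, at about (408,83) and (404,194). I zoom in to get the pin ends.

Run:
```python
import cv2,numpy as np
im=cv2.imread("pics/w2.png");f=lambda x,y:cv2.resize(im[y:y+50,x:x+50],(400,400),interpolation=cv2.INTER_CUBIC)
cv2.imwrite("pics/c2.png",np.hstack([f(385,55),f(380,170)]))
```

```text
(no output)
```

View pics/c2.png

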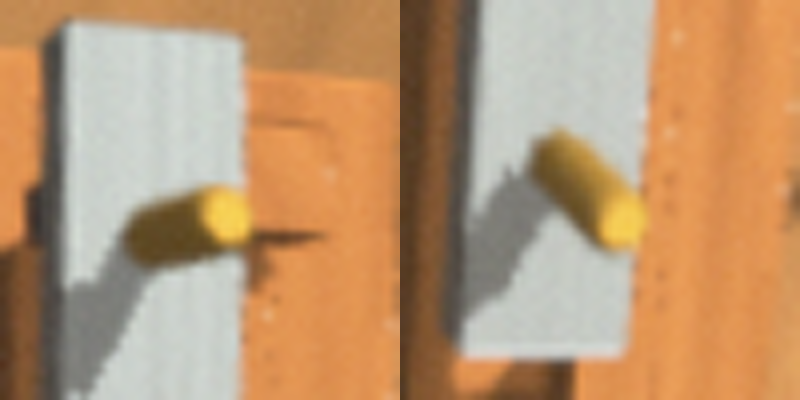

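Run:
```python
from h import *
import json
ob={k:np.array(v) for k,v in json.load(open("w2.json")).items()};o=ctrl.get_obs()
yw=ob['ee_rot'][2]-np.pi/2;F=Ro.from_euler("z",yw).as_matrix();print("tool yaw",np.degrees(yw))
for z,P in((.128,((413.5,81.9),(407.8,198))),(.1,((403.1,85),(399.4,189.4)))):
    a,b=[wz(*p,z,ob)for p in P];m=(a+b)/2;y,L=yawy(a,b);print(z,a,b,m,y,L,"tool frame",(a-ob['position'])@F*1000,(b-ob['position'])@F*1000)
    for yy in(y,):
        G=Ro.from_euler("z",np.radians(yy)).as_matrix();t=m-G@[.0208,0,0];print("TCP target",t[:2],"delta units",(t-ob['position'])[:2]/.04,"turn",np.radians(yy-np.degrees(yw))/.12)
hole=(wz(354,153,ob['position'][2]-.0256,ob)-ob['position'])@F*1000;print(hole,o['position'])
```

```text
tool yaw 20.07269884518381
0.128 [ 0.5165 -0.1521  0.128 ] [ 0.5505 -0.2459  0.128 ] [ 0.5335 -0.199   0.128 ] 19.973966152871483 0.09981750973026429 tool frame [  79.3911   99.7651 -110.0604] [  79.2191   -0.0523 -110.0604]
TCP target [ 0.514  -0.2061] delta units [0.9457 1.6735] turn -0.014360088001738535
0.1 [ 0.5156 -0.1532  0.1   ] [ 0.55   -0.2457  0.1   ] [ 0.5328 -0.1995  0.1   ] 20.419435989801237 0.0986705318710444 tool frame [  78.2179   98.9938 -138.0604] [  78.815     0.3251 -138.0604]
TCP target [ 0.5133 -0.2067] delta units [0.9303 1.6583] turn 0.05043087343781497
[ 20.074   50.3703 -25.6   ] [ 0.4763 -0.273   0.2383]
```

```bash
python3 -m creep '[{"gripper":255,"slide":[0.32,0.55,0],"angular":[0,0,0]},{"gripper":255,"slide":[0.31,0.55,0],"angular":[0,0,0]},{"gripper":255,"slide":[0.32,0.57,0],"angular":[0,0,0]},{"gripper":255,"slide":[0,0,0],"angular":[0,0,0]},{"gripper":255,"slide":[0,0,-0.4],"angular":[0,0,0]}]'
python3 -m creep '[{"gripper":255,"slide":[0,0,-0.6],"angular":[0,0,0]},{"gripper":255,"slide":[0,0,-0.5],"angular":[0,0,0]},{"gripper":255,"slide":[0,0,-0.2],"angular":[0,0,0]},{"gripper":255,"slide":[0,0,0],"angular":[0,0,0]},{"gripper":255,"slide":[0,0,0],"angular":[0,0,0]}]'
python3 - <<'E'
from h import *
ob=ctrl.get_obs();print(ob['position'],ob['ee_rot'],ob['force'])
w=save("wrist","pics/w3.png");a=w[110:190,320:400,::-1]
s=save("side","pics/s3.png")[200:260,340:420,::-1]
cv2.imwrite("pics/c3.png",np.hstack([cv2.resize(a,(400,400),interpolation=cv2.INTER_CUBIC),cv2.resize(s,(400,400),interpolation=cv2.INTER_CUBIC)]))
E
```

```text
time: 6.1
position: [0.5166, -0.2052, 0.2248]
ee_rot: [3.137, 0.002, 1.925]
force: [0.7, -0.4, -1.7]
width: 0.153
grip_force: 49.2
time: 6.52
position: [0.5142, -0.2076, 0.1712]
ee_rot: [-3.141, -0.0, 1.92]
force: [-0.4, -0.1, -2.5]
width: 0.151
grip_force: 49.2
[ 0.5142 -0.2076  0.1712] [-3.1414 -0.0003  1.9202] [-0.3725 -0.0957 -2.5254]
```

View pics/c3.png

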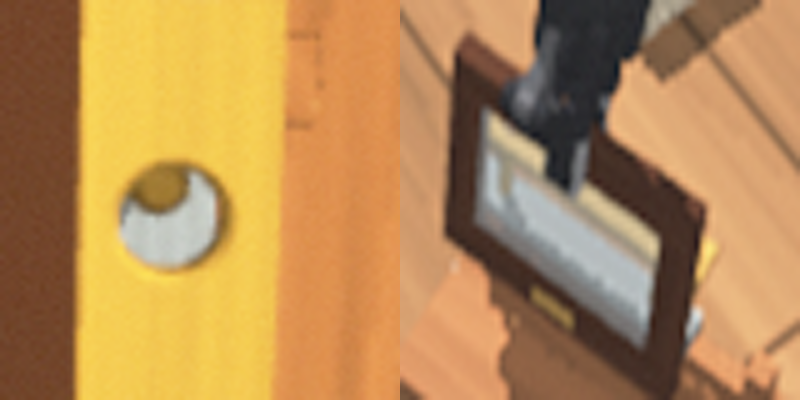

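The pin tip shows through the hole at about (352.4,147.6), and the hole centre is at (354.4,153). The pin lies slightly towards +y, and I work out by how much.

Run:
```python
from h import *
ob=ctrl.get_obs();p=ob['position'];F=Ro.from_euler("z",ob['ee_rot'][2]-np.pi/2).as_matrix()
h=wz(354.4,153,p[2]-.0256,ob);q=wz(352.4,147.6,.128,ob)
print(p,(h-p)@F*1000,(q-p)@F*1000,"need units",(q-h)[:2]/.04)
```

```text
[ 0.5147 -0.2082  0.1721] [ 20.3351  50.3129 -25.6   ] [ 21.3378  50.9788 -44.0584] need units [0.0179 0.0242]
```

```bash
python3 -m creep '[{"gripper":255,"slide":[0.02,0.03,0],"angular":[0,0,0]},{"gripper":255,"slide":[0,0,-0.1],"angular":[0,0,0]},{"gripper":255,"slide":[0,0,-0.1],"angular":[0,0,0]},{"gripper":255,"slide":[0,0,-0.05],"angular":[0,0,0]},{"gripper":255,"slide":[0,0,0],"angular":[0,0,0]}]'
python3 -m creep '[{"gripper":255,"slide":[0,0,-0.03],"angular":[0,0,0]},{"gripper":255,"slide":[0,0,-0.03],"angular":[0,0,0]},{"gripper":255,"slide":[0,0,-0.03],"angular":[0,0,0]},{"gripper":255,"slide":[0,0,0],"angular":[0,0,0]},{"gripper":255,"slide":[0,0,0],"angular":[0,0,0]}]'
python3 - <<'E'
from h import *
ob=ctrl.get_obs();print(ob['position'],ob['force'],ob['ft_torque'])
w=save("wrist","pics/w4.png");a=w[110:190,320:400,::-1]
cv2.imwrite("pics/c4.png",cv2.resize(a,(400,400),interpolation=cv2.INTER_CUBIC))
E
```

```text
time: 7.03
position: [0.5144, -0.2068, 0.1603]
ee_rot: [-3.141, -0.001, 1.919]
force: [-0.3, -0.2, -2.1]
width: 0.158
grip_force: 49.3
time: 7.45
position: [0.5147, -0.207, 0.1572]
ee_rot: [-3.141, -0.0, 1.919]
force: [-0.6, -0.8, -2.7]
width: 0.153
grip_force: 49.3
[ 0.5147 -0.207   0.1572] [-0.6284 -0.7706 -2.7452] [ 0.0117  0.0294 -0.0076]
```

View pics/c4.png

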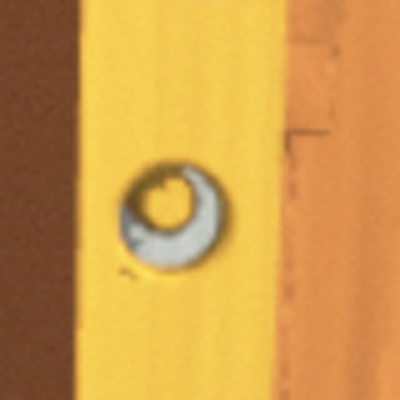

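The pin tip, at (168,203) in the crop, is inside the hole, which is centred at (172,215). It needs about 0.8 mm more in +y, then I lower in small steps while watching the force.

```bash
python3 -m creep '[{"gripper":255,"slide":[-0.007,0.02,0],"angular":[0,0,0]},{"gripper":255,"slide":[0,0,-0.06],"angular":[0,0,0]},{"gripper":255,"slide":[0,0,-0.06],"angular":[0,0,0]},{"gripper":255,"slide":[0,0,0],"angular":[0,0,0]}]'
python3 -m creep '[{"gripper":255,"slide":[0,0,-0.06],"angular":[0,0,0]},{"gripper":255,"slide":[0,0,-0.06],"angular":[0,0,0]},{"gripper":255,"slide":[0,0,-0.06],"angular":[0,0,0]},{"gripper":255,"slide":[0,0,0],"angular":[0,0,0]}]'
```

```text
time: 7.83
position: [0.5142, -0.206, 0.1519]
ee_rot: [-3.141, -0.0, 1.92]
force: [0.4, 0.4, -2.5]
width: 0.154
grip_force: 49.3
time: 8.17
position: [0.5142, -0.206, 0.1447]
ee_rot: [-3.141, -0.0, 1.919]
force: [0.6, 1.0, -2.9]
width: 0.154
grip_force: 49.3
```

```bash
python3 -m creep '[{"gripper":255,"slide":[0,0,-0.06],"angular":[0,0,0]},{"gripper":255,"slide":[0,0,-0.06],"angular":[0,0,0]},{"gripper":255,"slide":[0,0,-0.06],"angular":[0,0,0]},{"gripper":255,"slide":[0,0,0],"angular":[0,0,0]}]'
python3 -m creep '[{"gripper":255,"slide":[0,0,-0.03],"angular":[0,0,0]},{"gripper":255,"slide":[0,0,-0.03],"angular":[0,0,0]},{"gripper":255,"slide":[0,0,0],"angular":[0,0,0]},{"gripper":255,"slide":[0,0,0],"angular":[0,0,0]}]'
python3 -m creep '[{"gripper":255,"slide":[0,0,-0.02],"angular":[0,0,0]},{"gripper":255,"slide":[0,0,0],"angular":[0,0,0]},{"gripper":255,"slide":[0,0,0],"angular":[0,0,0]}]'
```

```text
time: 8.5
position: [0.5143, -0.206, 0.1376]
ee_rot: [-3.141, -0.0, 1.92]
force: [0.9, 0.3, -1.3]
width: 0.154
grip_force: 49.3
time: 8.83
position: [0.5145, -0.2061, 0.1357]
ee_rot: [-3.142, -0.0, 1.919]
force: [1.0, 0.5, -1.9]
width: 0.158
grip_force: 49.3
time: 9.08
position: [0.5144, -0.2061, 0.1349]
ee_rot: [-3.142, -0.0, 1.919]
force: [0.3, 0.6, -1.9]
width: 0.16
grip_force: 49.3
```

```bash
python3 -m creep '[{"gripper":255,"slide":[0,0,-0.025],"angular":[0,0,0]},{"gripper":255,"slide":[0,0,0],"angular":[0,0,0]},{"gripper":255,"slide":[0,0,0],"angular":[0,0,0]}]'
python3 -m creep '[{"gripper":255,"slide":[0,0,-0.025],"angular":[0,0,0]},{"gripper":255,"slide":[0,0,0],"angular":[0,0,0]},{"gripper":255,"slide":[0,0,0],"angular":[0,0,0]}]'
python3 -m creep '[{"gripper":255,"slide":[0,0,-0.02],"angular":[0,0,0]},{"gripper":255,"slide":[0,0,0],"angular":[0,0,0]},{"gripper":255,"slide":[0,0,0],"angular":[0,0,0]}]'
```

```text
time: 9.33
position: [0.5144, -0.2061, 0.1338]
ee_rot: [-3.141, -0.0, 1.919]
force: [-0.1, 0.4, -2.9]
width: 0.149
grip_force: 49.3
time: 9.58
position: [0.5144, -0.2061, 0.1328]
ee_rot: [-3.142, -0.0, 1.919]
force: [0.0, 0.1, -2.2]
width: 0.152
grip_force: 49.3
time: 9.83
position: [0.5144, -0.2061, 0.132]
ee_rot: [-3.141, -0.0, 1.919]
force: [0.0, -1.1, -2.4]
width: 0.155
grip_force: 49.3
```

```bash
python3 -m creep '[{"gripper":255,"slide":[0,0,-0.025],"angular":[0,0,0]},{"gripper":255,"slide":[0,0,0],"angular":[0,0,0]},{"gripper":255,"slide":[0,0,0],"angular":[0,0,0]}]'
python3 -m creep '[{"gripper":255,"slide":[0,0,-0.02],"angular":[0,0,0]},{"gripper":255,"slide":[0,0,0],"angular":[0,0,0]},{"gripper":255,"slide":[0,0,0],"angular":[0,0,0]}]'
```

```text
time: 10.08
position: [0.5145, -0.2062, 0.1312]
ee_rot: [3.142, 0.0, 1.919]
force: [-1.1, -0.5, -0.7]
width: 0.161
grip_force: 49.6
time: 10.33
position: [0.5145, -0.2062, 0.1303]
ee_rot: [3.142, 0.0, 1.919]
force: [-1.4, 0.4, 0.5]
width: 0.154
grip_force: 49.7
```

```bash
python3 -m creep '[{"gripper":255,"slide":[0,0,0],"angular":[0,0,0]},{"gripper":255,"slide":[0,0,0],"angular":[0,0,0]},{"gripper":255,"slide":[0,0,0],"angular":[0,0,0]}]' 20
python3 -m creep '[{"gripper":205,"slide":[0,0,0],"angular":[0,0,0]},{"gripper":205,"slide":[0,0,0],"angular":[0,0,0]},{"gripper":195,"slide":[0,0,0],"angular":[0,0,0]},{"gripper":195,"slide":[0,0,0],"angular":[0,0,0]},{"gripper":195,"slide":[0,0,0],"angular":[0,0,0]}]'
python3 - <<'E'
from h import *
ob=ctrl.get_obs();print(ob['position'],ob['force'],ob['width'])
w=save("wrist","pics/w5.png");s=save("side","pics/s5.png")
cv2.imwrite("pics/c5.png",np.hstack([cv2.resize(w[80:360,230:440,::-1],(400,533),interpolation=cv2.INTER_CUBIC),cv2.resize(s[190:283,335:405,::-1],(400,533),interpolation=cv2.INTER_CUBIC)]))
E
```

```text
time: 10.58
position: [0.5145, -0.2062, 0.1303]
ee_rot: [3.142, 0.0, 1.919]
force: [-1.4, 0.1, 1.1]
width: 0.158
grip_force: 49.7
time: 11.0
position: [0.5146, -0.2061, 0.1303]
ee_rot: [3.141, 0.0, 1.919]
force: [-0.1, -0.2, 0.8]
width: 0.237
grip_force: 0.0
[ 0.5146 -0.2061  0.1303] [-0.096  -0.2116  0.7726] 0.23731296689682665
```

View pics/c5.png

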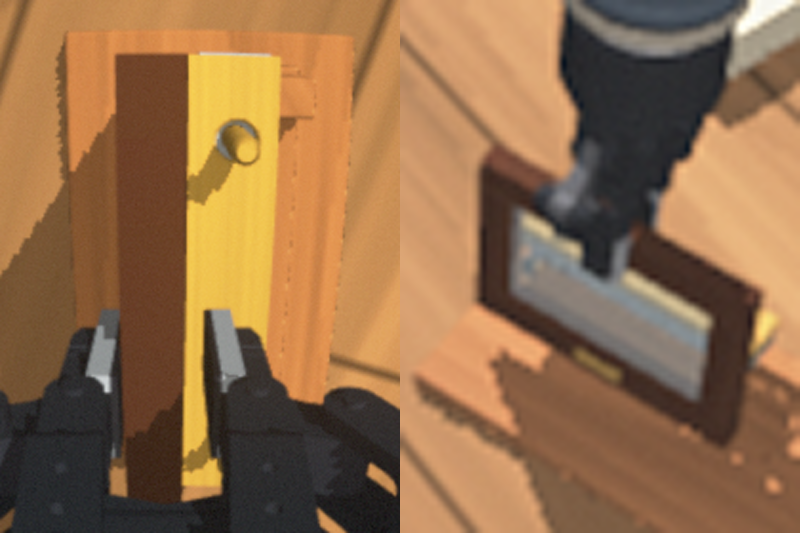

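The fingers are free of the rail. The pin stands up through the hole at (240,142) in the crop, the strip is home and the frame is upright. I open wider and rise straight up.

```bash
python3 -m creep '[{"gripper":150,"slide":[0,0,0],"angular":[0,0,0]},{"gripper":100,"slide":[0,0,0],"angular":[0,0,0]},{"gripper":100,"slide":[0,0,0],"angular":[0,0,0]},{"gripper":100,"slide":[0,0,0],"angular":[0,0,0]},{"gripper":100,"slide":[0,0,0.2],"angular":[0,0,0]}]'
python3 -m creep '[{"gripper":100,"slide":[0,0,0.6],"angular":[0,0,0]},{"gripper":100,"slide":[0,0,0.8],"angular":[0,0,0]},{"gripper":100,"slide":[0,0,0.8],"angular":[0,0,0]},{"gripper":100,"slide":[0,0,0.6],"angular":[0,0,0]},{"gripper":100,"slide":[0,0,0],"angular":[0,0,0]}]'
python3 -m creep '[{"gripper":100,"slide":[0,0,0],"angular":[0,0,0]},{"gripper":100,"slide":[0,0,0],"angular":[0,0,0]},{"gripper":100,"slide":[0,0,0],"angular":[0,0,0]}]'
python3 - <<'E'
from h import *
w=save("wrist","pics/w6.png");s=save("side","pics/s6.png")
cv2.imwrite("pics/c6.png",np.hstack([cv2.resize(w[80:360,230:440,::-1],(400,533),interpolation=cv2.INTER_CUBIC),cv2.resize(s[190:283,335:405,::-1],(400,533),interpolation=cv2.INTER_CUBIC)]))
E
```

```text
time: 11.52
position: [0.5138, -0.2057, 0.1374]
ee_rot: [-3.14, -0.001, 1.92]
force: [-0.2, 1.2, 0.7]
width: 0.608
grip_force: 0.0
time: 11.93
position: [0.5164, -0.2075, 0.2558]
ee_rot: [3.135, 0.005, 1.919]
force: [1.1, 0.0, -1.0]
width: 0.605
grip_force: 0.0
time: 12.18
position: [0.5139, -0.2058, 0.2494]
ee_rot: [-3.14, -0.001, 1.919]
force: [0.4, 0.3, -0.8]
width: 0.61
grip_force: 0.0
```

View pics/c6.png

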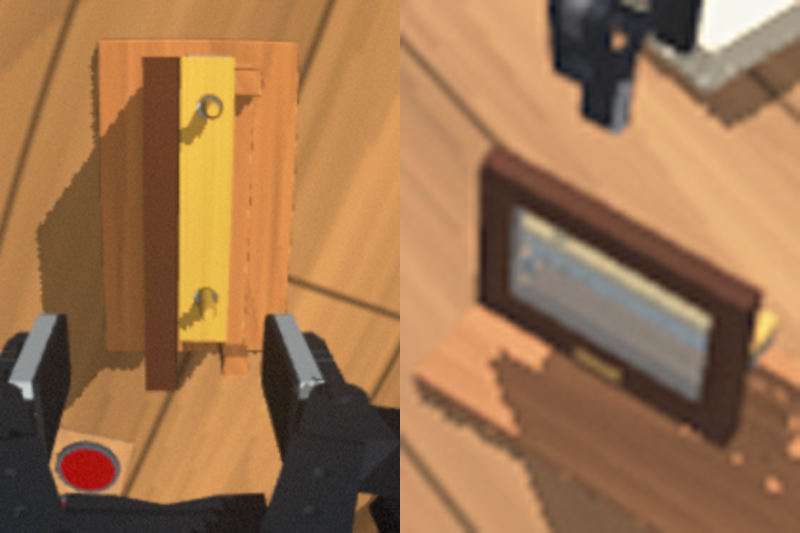

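Both pins stand through the strip's holes, at (209,106) and (205,298) in the crop. The frame hangs upright and the gripper is well clear, so I hand in the job.

```bash
python3 -c "
from workcell import ctrl
print(ctrl.job_done())"
```

```text
the job is handed in; nothing more can be done
None
```

The plate frame hangs upright on the stand with both pins through its strip and the strip down on the bar; I let go, backed the gripper clear, and handed the job in at about 12 s of robot time.

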